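# Close the used-battery box and take the outer lid off its lid pair

### The arm

A 6-joint arm with a two-finger parallel gripper is mounted at the origin on a cart in front of the work surface, level with it; the furniture and walls round the work are solid. World frame = base frame: x ahead of the robot, y to its left, z up, the work surface at z = 0. Lengths are in m, angles in rad, forces in N, time in s.
With the tool pointing down it reaches from about 0.35 to 0.975 m from the base axis. Payload 4.9 kg.
Tool frame: the origin (TCP) lies on the centre line of the jaws, within the pads' length; the fingertips stand 25 mm ahead of it and the grasp point (between the pads) lies 6 mm ahead of it; z points along the fingers, y is the line along which they close (so a half turn about z gives the same grasp; the last joint's range is limited). The gripper opens to 85 mm and grips with 20 to 120 N. Pads are 22 mm wide; open, the fingers measure 114 mm over their backs; the gripper's body (76 mm by 85 mm) begins 54 mm behind the grasp point. The pads swing forward as they close: fully open they stand 13 mm farther back than shut.
Start: joints at [1.066, 0.053, 1.613, -0, 1.476, -0.119], TCP at [0.235, 0.579, 0.256] pointing down, gripper open.
Joint ranges: [-3.01, 3.01], [-1.01, 2.22], [0.06, 2.58], [-1.02, 4.17], [0.09, 2.62], [-3.14, 3.14]. Speed limits (rad/s): [2.57, 2.57, 3.14, 3.14, 3.14, 3.14].

### API

Orientations are given as a unit quaternion [w, x, y, z].
In Python, from plant import state, grab_frame, get_calibration, job gives the robot as it stands. The module is installed in compiled form; this text tells all that it offers.
- The arm moves only by the tool move_arm, never from a script. Its argument "targets" is a list that holds one entry, the list of rows, each a list of 5 numbers: the opening in per cent of the stroke, from 0 (shut) to 100 (fully open), then the shift along the tool's x, y, z as a fraction of full scale, then the turn about the tool's z as a fraction of full scale. A call has 1 to 5 rows; each row shifts and turns the commanded pose from where the row before left it, along the tool's axes as they then stand; what a row does not reach is not made up. Full scale, the value 1, is 0.6 m for a shift and 6 degrees for a turn. A row lasts 1/12 s, in which the tool goes at most 41.7 mm and 7.16 degrees, less where a joint would pass 70% of its speed; a pose out of reach is approached as far as the arm can. A call with a number of a shift or a turn outside -1 to 1 is refused whole. A call with a gripper value outside its range is refused whole. The fingers move at their own pace and stop on an object; the grip force is fixed at half the most. Time passes only in rows, so rows that do not move let the fingers close. It gives the time, the measured TCP pose, the force, the opening and the grip force at its end, in the units of the state.
- state(): the state, without advancing time (a new reading comes with each control period).
- grab_frame(name): name is "scene" or "top"; returns the picture (480x640x3 uint8, red, green, blue); there is no depth.
- get_calibration(name): a dict with "vertical_fov" (degrees; the focal length in pixels is half the picture's height over the tangent of half this angle, whatever the lens; pixels are square), "cx", "cy" (the principal point, pixels), "R" (3x3) and "t" (3): a world point X has camera coordinates R X + t. Camera axes: x right, y down, z forward; pixel columns grow to the right and rows downward; lengths in m; the calibration is good to about 2 mm. A picture is of the moment at which its call begins. get_calibration takes no time and is no camera call.
- job.job_done(): hands the job in; it is judged then, once.
The state is a dict: "time": time; "joint_pos": joint angles; "joint_vel": joint speeds; "joint_efforts": joint torques, N m; "tool_pos": TCP position; "tool_rot": TCP orientation; "contact_force": force on the tool from outside, world axes, zero at the start; "ft_torque": the same for the moment, N m; "gripper_width": opening from 0.0 (shut) to 1.0 (fully open); "grasp_force": force on a finger pad.
Only numpy, scipy, OpenCV 4.12 (cv2) and the standard library are available. Lean on these libraries where they do the work, as an engineer would, in place of code of your own. Each camera call takes 0.05 s, during which the arm holds its last target. There are 200 camera calls.

### The job

Close up the used-battery box: swing its hinged top shut until the tab is fully down behind the front rim, then carry the nested pair of lids over together and lower it, without dropping it, into the round mouth of the top. Then lift the outer lid alone straight off so that it can be labelled, leaving the inner lid seated in the mouth, and finish while still holding the outer lid level and still in the gripper, its lower edge a good 3 cm above the inner lid's knob. The two lids must not come apart before the inner one sits in the mouth; leave the eraser, the black tape roll and the calculator where they are.

Things in the scene. Friction and masses are not known exactly. Their poses are not given: they have to be found in the camera images.
- battery_box: grey box standing fixed on the bench, 150 x 150 mm, side walls 70 mm high, front wall with its rim 75 mm high, walls 4 mm. Origin: centre of its underside; x axis from the front (rim and paper label) to the back (hinge), y to the left, z up.
- hinge (a point): point on the box's back upper edge, in the middle of the hinge line (75 mm behind the box's centre, 70 mm above its underside); axes as the box: the hinge line runs along y.
- flap (a joint): Angle of the box's hinged top, rad: 0 fully shut (level, tab behind the front rim), growing as its front edge swings up and back; starts at 0.7 to 1.15. The top is a grey plate 5 mm thick, 150 mm wide, reaching 144 mm forward of the hinge line, which lies in its underside. A stiff hinge (0.13 N m) holds it where it is left: push it all the way down.
- push_spot (a point): point on the outer face of the hinged top near its free front edge, midway across the width, 127 mm from the hinge line and 5 mm above the underside; free plate for 20 mm behind it (then the mouth's neck) and 17 mm in front of it. Axes as the top: x along the plate away from the free edge towards the hinge, z out of the outer face.
- mouth (a point): centre of the upper rim of the round mouth in the hinged top: a neck 16 mm high (rim 21 mm above the top's underside), outside diameter 68 mm, inside diameter 62 mm, its axis 73 mm from the hinge line. z axis along the neck, upwards when shut (rim then 91 mm above the bench).
- inner_lid: White inner lid, loose, 0.16 kg or so, upright inside the outer lid. Origin: centre of its underside, z up. From below: plug 57 mm across, 12 mm high; flange 73 mm across, 5 mm thick, which rests on the mouth's rim (seated, the origin is 12 mm below the rim); round knob 18 mm across, from 17 to 65 mm above the origin. Lifting it by the knob brings along the outer lid.
- outer_lid: White outer lid, loose, 0.09 kg or so. Origin: centre of its lower edge, z up. Skirt 84 mm outside, 78 mm inside, 14 mm high; disc 4 mm thick with a 28 mm hole for the inner lid's knob; collar round the hole, 38 mm across, from 18 to 34 mm above the origin: grip this lid here. It just rests on the flange, its origin 3 mm above the inner lid's, the knob 28 mm above the collar.
- eraser: pink eraser, 38 x 22 x 14 mm, lying on the bench between the work places; leave alone. Origin under its centre.
- tape_electrical: black roll of tape, 58 mm across, 19 mm high, lying on the bench near the robot; leave alone. Origin under its centre.
- calculator: desk calculator 135 x 82 x 18 mm lying on the bench at the left; leave alone. Origin under its centre.
Mind the look-alikes: they are no part of the job. What is shaped like the outer_lid but red or yellow is not meant.

How it is judged:
On the way, in this order (a step that is already met when the one before it is completed fails the run):
1. the hinged top is shut, its tab down behind the front rim (value of joint flap below 0.03 rad), for 0.2 s.
2. the lid pair, still nested, is seated in the mouth of the shut top (value of joint flap below 0.03 rad and z of inner_lid in the frame of mouth between -0.015 and -0.009 m and horizontal distance between inner_lid and mouth below 0.005 m and angle between inner_lid's own z axis and vertical below 0.06 rad and z of outer_lid in the frame of inner_lid below 0.007 m), for 0.2 s.
At the end, for the whole second after the job is handed in: Top shut (under 0.03 rad); inner lid seated in the mouth (3 mm in height, 5 mm off centre, tilt under 0.06 rad); gripper alone holds the outer lid still, tilt under 0.2 rad, origin 90 mm or more above the inner lid's (25 mm over the knob), nothing touching the inner lid (value of joint flap below 0.03 rad and z of inner_lid in the frame of mouth between -0.015 and -0.009 m and horizontal distance between inner_lid and mouth below 0.005 m and angle between inner_lid's own z axis and vertical below 0.06 rad and z of outer_lid in the frame of inner_lid above 0.09 m and angle between outer_lid's own z axis and vertical below 0.2 rad and contact force between the fingers and outer_lid above 1 N and contact force between each of outer_lid, the fingers and inner_lid below 0.1 N and contact force between outer_lid and battery_box below 0.1 N and linear speed of outer_lid below 0.03 m/s); the arm keeps its last pose, push and grip.
It fails at once if the outer lid comes off the inner lid (by more than 15 mm) while the inner lid is not in the mouth, or the inner lid is lifted out afterwards (z of outer_lid in the frame of inner_lid above 0.015 m and (z of inner_lid in the frame of mouth above -0.006 m or horizontal distance between inner_lid and mouth above 0.012 m)).
It fails at once if the lid pair is let fall (from more than about 13 mm) (linear speed of inner_lid above 0.5 m/s and contact force between the fingers and inner_lid below 0.05 N).
It fails at once if the eraser, the tape roll or the calculator is shifted by more than 30 mm (distance of any of eraser, tape_electrical, calculator from where it was at the start of the episode above 0.03 m).
It also fails if it takes over 69 s, if anything falls off the work surface, if the arm or the gripper's body presses on something with over 40 N, if the wrist force passes 120 N, or if a joint passes its speed limit or range.

## Working session

There is one attempt and no reset: what is moved stays moved. The work goes in short steps, Python scripts to look and compute and a tool call to move; the robot and the scene stay as the last step left them, time stands still between calls to the robot, and variables do not carry over. Pictures are saved under pics/ and viewed, at most 10 in all, crops included, and the job is handed in when it is done.

Besides the shell and the picture viewer there is one more tool, called after ">>>" as name(argument=value, ...), one argument or row to a line, values as JSON. move_arm: Moves the arm, as the interface text tells. Shift numbers are shares of 0.6 m and turn numbers shares of 6 degrees, none past 1 either way. Its arguments: {"type":"object","properties":{"targets":{"type":"array"}},"required":["targets"]}

```bash
mkdir -p pics; cat > h.py <<'E'
import numpy as np, cv2
from plant import state, grab_frame, get_calibration, job
def cam(n):
    c=get_calibration(n); f=240/np.tan(np.radians(c["vertical_fov"])/2)
    return f,c["cx"],c["cy"],np.array(c["R"]),np.array(c["t"])
def ray(n,u,v):
    f,cx,cy,R,t=cam(n); d=R.T@np.array([(u-cx)/f,(v-cy)/f,1]); return -R.T@t,d
def plane(n,u,v,z):
    o,d=ray(n,u,v); return o+d*(z-o[2])/d[2]
def proj(n,X):
    f,cx,cy,R,t=cam(n); p=R@np.array(X)+t; return np.array([f*p[0]/p[2]+cx,f*p[1]/p[2]+cy])
def two(a,ua,b,ub):
    o1,d1=ray(a,*ua);o2,d2=ray(b,*ub)
    s=np.linalg.lstsq(np.c_[d1,-d2],o2-o1,rcond=None)[0]
    return (o1+d1*s[0]+o2+d2*s[1])/2, np.linalg.norm(o1+d1*s[0]-o2-d2*s[1])
def snap(n,name):
    im=grab_frame(n); cv2.imwrite(f"pics/{name}.png",im[:,:,::-1]); return im
E
python3 - <<'E'
from h import *
for n in("scene","top"):
    snap(n,n+"0"); c=cam(n); print(n,c[:3],-c[3].T@c[4],c[3].round(3).tolist())
s=state();print(s)
E
```

```text
scene (np.float64(518.8260015027926), 316.1901312260123, 229.48020308889565) [-0.10937538 -0.76895321  0.66724857] [[0.826, -0.564, -0.018], [-0.281, -0.383, -0.88], [0.489, 0.731, -0.475]]
top (np.float64(534.6887501070906), 309.2385565911376, 236.71167528852754) [0.22799698 0.18556701 1.26367506] [[-0.081, -0.997, -0.002], [-0.976, 0.079, -0.204], [0.204, -0.015, -0.979]]
{'time': 0.1, 'joint_pos': array([ 1.06599854e+00,  5.33138979e-02,  1.61418553e+00, -5.08746574e-06,
        1.47604187e+00, -1.19004741e-01]), 'joint_vel': array([ 0.00149967, -0.00083276, -0.00413844,  0.00037299, -0.00104116,
        0.00019818]), 'joint_efforts': array([ 1.44154579e-03, -3.94901240e+01, -3.71363997e+01, -4.99739156e-05,
        3.90214656e-03,  4.57886017e-06]), 'tool_pos': array([0.23492459, 0.57858575, 0.25515441]), 'tool_rot': array([-2.96579403e-04,  1.91702169e-01,  9.81452663e-01, -9.28090941e-04]), 'contact_force': array([0.12050834, 0.27151733, 0.36114504]), 'ft_torque': array([-0.05424971,  0.01895888, -0.01454287]), 'grasp_force': 0.0, 'gripper_width': 0.9984317783246732}
```

View pics/scene0.png

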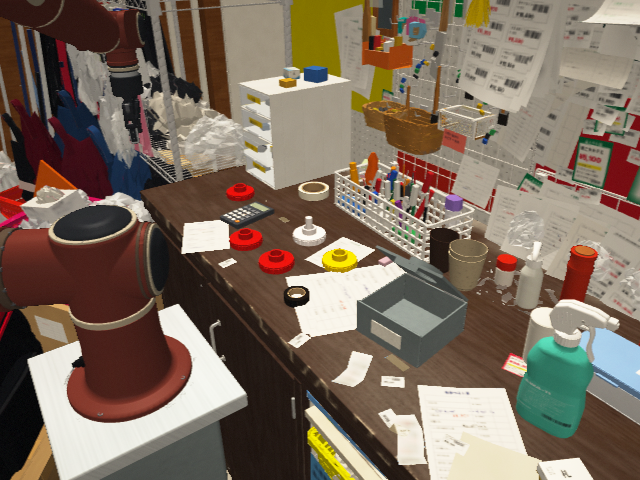

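View pics/top0.png

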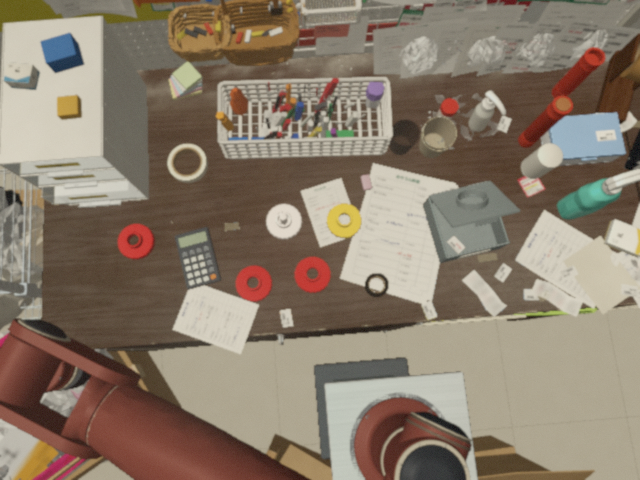

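The scene view shows the box with its flap open near (415,310), the white lid pair near (309,232), the tape at (296,296) and the eraser at (386,262). In the top view the pair is at (284,221), the box near (467,220), the eraser at (367,182), the tape at (376,285) and the calculator at (198,258). I'll zoom in on the box and lids.

```bash
python3 - <<'E'
import cv2,numpy as np
a=cv2.imread("pics/scene0.png")[230:370,345:480]; b=cv2.imread("pics/top0.png")[170:270,415:525]
a=cv2.resize(a,(405,420),interpolation=cv2.INTER_CUBIC);b=cv2.resize(b,(385,350),interpolation=cv2.INTER_CUBIC)
c=np.zeros((420,790,3),np.uint8);c[:,:405]=a;c[:350,405:]=b;cv2.imwrite("pics/crop1.png",c)
from h import *
for n in("scene","top"):
    im=cv2.imread(f"pics/{n}0.png"); h=cv2.cvtColor(im,cv2.COLOR_BGR2HSV)
    m=((h[...,1]<50)&(h[...,2]>150)).astype(np.uint8)
    k,l,st,ce=cv2.connectedComponentsWithStats(m)
    for i in range(1,k):
        x,y,w,hh,ar=st[i]
        if ar>80 and ((n=="top" and 250<ce[i][0]<320 and 190<ce[i][1]<250) or (n=="scene" and 285<ce[i][0]<330 and 210<ce[i][1]<250)): print(n,st[i],ce[i])
E
```

```text
scene [293 216  33  30 622] [308.87138264 233.67845659]
top [266 204  36  35 987] [283.39716312 220.80040527]
```

View pics/crop1.png

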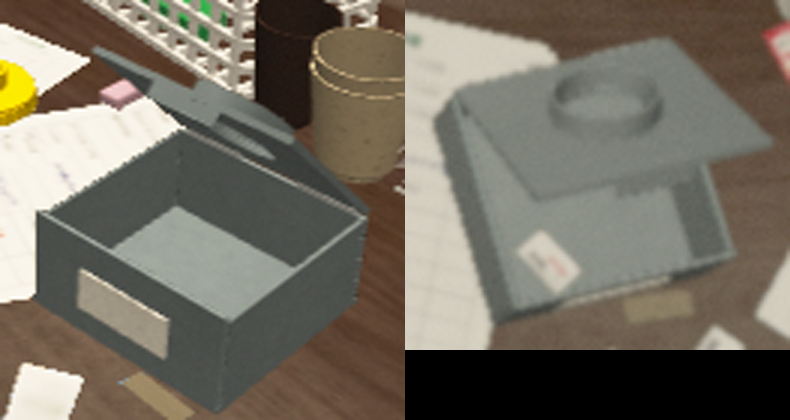

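The crop shows the flap swung up, with its free edge at about (540,197)–(770,148) in the right half. The front wall with its label faces the robot. The box corners can be read off in both views.

```bash
python3 - <<'E'
from h import *
S=lambda x,y:(345+x/3-.33,230+y/3-.33); T=lambda x,y:(415+(x-405)/3.5-.36,170+y/3.5-.36)
sc={"FL":S(37,211),"FR":S(230,321),"BR":S(367,216),"BL":S(183,130)}
tp={"FL":T(497,321),"FR":T(735,256),"hL":T(457,93),"hR":T(668,40),"fL":T(540,197),"fR":T(770,148)}
for k,p in sc.items(): print("scene",k,plane("scene",*p,.075 if k[0]=="F" else .07).round(4))
print("FR0",plane("scene",*S(220,410),0).round(4))
for k,p in tp.items(): print("top",k,plane("top",*p,.075).round(4))
print("2v FL",two("scene",sc["FL"],"top",tp["FL"]),"FR",two("scene",sc["FR"],"top",tp["FR"]))
# flap free edge left corner in scene
print("free L",two("scene",S(95,48),"top",tp["fL"]))
for z in(.14,.16,.18,.2):print(z,plane("top",*tp["fL"],z).round(3),plane("top",*tp["fR"],z).round(3))
# lids: skirt outline centre in top ~ z .003+.018 
for z in (0.003,.015,.021):print("lid",z,plane("top",283.6,221,z).round(4),plane("scene",309,236,z).round(4))
print("eraser",plane("top",367,182,.014).round(3),"tape",plane("top",376,285,.019).round(3),"calc",plane("top",198,258,.018).round(3))
E
```

```text
scene FL [ 0.4038 -0.1378  0.075 ]
scene FR [ 0.4278 -0.2864  0.075 ]
scene BR [ 0.5751 -0.2592  0.07  ]
scene BL [ 0.5492 -0.1172  0.07  ]
FR0 [ 0.433  -0.2809  0.    ]
top FL [ 0.3952 -0.1228  0.075 ]
top FR [ 0.425  -0.2818  0.075 ]
top hL [ 0.5483 -0.1165  0.075 ]
top hR [ 0.5731 -0.2604  0.075 ]
top fL [ 0.4741 -0.1614  0.075 ]
top fR [ 0.4945 -0.3159  0.075 ]
2v FL (array([ 0.40255751, -0.12852012,  0.06770323]), np.float64(0.014312448955285464)) FR (array([ 0.42730128, -0.28407785,  0.07279066]), np.float64(0.004542348867290964))
free L (array([ 0.45277698, -0.13172531,  0.17588832]), np.float64(0.0008831445862172724))
0.14 [ 0.461 -0.142  0.14 ] [ 0.48  -0.288  0.14 ]
0.16 [ 0.456 -0.137  0.16 ] [ 0.475 -0.28   0.16 ]
0.18 [ 0.452 -0.131  0.18 ] [ 0.471 -0.272  0.18 ]
0.2 [ 0.448 -0.125  0.2  ] [ 0.466 -0.263  0.2  ]
lid 0.003 [0.5344 0.2254 0.003 ] [0.5397 0.2356 0.003 ]
lid 0.015 [0.5315 0.2251 0.015 ] [0.528  0.2175 0.015 ]
lid 0.021 [0.53   0.2249 0.021 ] [0.5221 0.2084 0.021 ]
eraser [0.613 0.015 0.014] tape [0.36  0.021 0.019] calc [0.458 0.433 0.018]
```

```bash
cat >> h.py <<'E'
def yaw():  # angle of tool y in world, deg
    w,x,y,z=state()["tool_rot"]; return np.degrees(np.arctan2(1-2*(x*x+z*z),2*(x*y-w*z)))
def plan(p,target,y0,y1,n,quiet=False):
    """constant world steps; prints rows dx,dy,dz,turn (tool y at angle; tool x = y+90deg (z down))"""
    d=(np.array(target)-p)/n; tr=-(y1-y0)/n/6
    for i in range(n):
        a=np.radians(y0+(y1-y0)*i/n); ty=np.array([np.cos(a),np.sin(a)]); tx=np.array([-ty[1],ty[0]])
        print([round(float(v),4) for v in (d[:2]@tx/.6,d[:2]@ty/.6,-d[2]/.6,tr)])
E
python3 - <<'E'
from h import *
s=state();print(yaw()); plan(s["tool_pos"],[.483,-.201,.228],yaw(),99.5,22)
for X in([.532,.225,.065],[.532,.225,.021],[.532,.225,.003]):print(proj("top",X),proj("scene",X))
E
```

```text
67.89572688004154
[-0.0396, -0.0476, 0.0021, -0.2394]
[-0.0384, -0.0486, 0.0021, -0.2394]
[-0.0372, -0.0496, 0.0021, -0.2394]
[-0.0359, -0.0505, 0.0021, -0.2394]
[-0.0347, -0.0514, 0.0021, -0.2394]
[-0.0334, -0.0522, 0.0021, -0.2394]
[-0.032, -0.053, 0.0021, -0.2394]
[-0.0307, -0.0538, 0.0021, -0.2394]
[-0.0293, -0.0546, 0.0021, -0.2394]
[-0.028, -0.0553, 0.0021, -0.2394]
[-0.0266, -0.056, 0.0021, -0.2394]
[-0.0252, -0.0566, 0.0021, -0.2394]
[-0.0237, -0.0573, 0.0021, -0.2394]
[-0.0223, -0.0578, 0.0021, -0.2394]
[-0.0208, -0.0584, 0.0021, -0.2394]
[-0.0194, -0.0589, 0.0021, -0.2394]
[-0.0179, -0.0593, 0.0021, -0.2394]
[-0.0164, -0.0598, 0.0021, -0.2394]
[-0.0149, -0.0602, 0.0021, -0.2394]
[-0.0134, -0.0605, 0.0021, -0.2394]
[-0.0119, -0.0608, 0.0021, -0.2394]
[-0.0103, -0.0611, 0.0021, -0.2394]
[282.550088   215.73089419] [308.20053729 217.30796507]
[283.48305182 220.20159812] [308.62495194 232.400467  ]
[283.84683817 221.94483944] [308.79480779 238.44066777]
```

>>> move_arm(
  targets=[
    [[0,-0.04,-0.048,0,-0.24],[0,-0.038,-0.049,0,-0.24],[0,-0.037,-0.05,0,-0.24],[0,-0.036,-0.05,0,-0.24],[0,-0.035,-0.051,0,-0.24]],
  ],
)

```text
time: 0.52
tool_pos: [0.2914, 0.4, 0.2555]
tool_rot: [-0.0, 0.129, 0.992, -0.0]
contact_force: [1.2, -0.4, 0.5]
gripper_width: 0.298
grasp_force: 0.0
```

>>> move_arm(
  targets=[
    [[0,-0.033,-0.052,0,-0.24],[0,-0.032,-0.053,0,-0.24],[0,-0.031,-0.054,0,-0.24],[0,-0.029,-0.055,0,-0.24],[0,-0.028,-0.055,0,-0.24]],
  ],
)

```text
time: 0.93
tool_pos: [0.3475, 0.2229, 0.2559]
tool_rot: [-0.0, 0.066, 0.998, -0.0]
contact_force: [0.3, -0.2, -0.8]
gripper_width: 0.001
grasp_force: 0.0
```

>>> move_arm(
  targets=[
    [[0,-0.027,-0.056,0,-0.24],[0,-0.025,-0.057,0,-0.24],[0,-0.024,-0.057,0,-0.24],[0,-0.022,-0.058,0,-0.24],[0,-0.021,-0.058,0,-0.24]],
  ],
)

```text
time: 1.35
tool_pos: [0.4044, 0.0457, 0.256]
tool_rot: [0.0, 0.004, 1.0, 0.0]
contact_force: [0.4, 0.8, 0.7]
gripper_width: 0.001
grasp_force: 0.0
```

>>> move_arm(
  targets=[
    [[0,-0.019,-0.059,0,-0.24],[0,-0.018,-0.059,0,-0.24],[0,-0.016,-0.06,0,-0.24],[0,-0.015,-0.06,0,-0.24],[0,-0.013,-0.06,0,-0.24]],
  ],
)

```text
time: 1.77
tool_pos: [0.4604, -0.1312, 0.2559]
tool_rot: [-0.0, -0.059, 0.998, 0.0]
contact_force: [0.9, 0.3, 0.4]
gripper_width: 0.002
grasp_force: 0.0
```

```bash
python3 - <<'E'
from h import *
s=state();y=yaw();p=s["tool_pos"];print(y,p,s["time"],s["contact_force"])
h=np.array([.5625,-.188]);e=np.array([np.cos(.166),np.sin(.166)])
def tgt(f,z):return np.r_[h-e*f,z+.025]
w=[tgt(.080,.20)]+[tgt(.123*np.cos(t)-.006*np.sin(t),.07+.127*np.sin(t)+.005*np.cos(t)+.006*np.sin(t)) for t in (.78,.65,.5,.35,.2,.1,0,-.03)]
print("approach");plan(p,w[0],y,99.5,3)
for a,b in zip(w,w[1:]): print(b.round(4));plan(a,b,99.5,99.5,1)
E
```

```text
96.72707971350138 [ 0.46040353 -0.13119149  0.25587469] 1.7667 [0.93456418 0.30761952 0.38065882]
approach
[-0.0082, -0.0401, 0.0172, -0.1541]
[-0.0076, -0.0403, 0.0172, -0.1541]
[-0.0069, -0.0404, 0.0172, -0.1541]
[ 0.4804 -0.2018  0.1921]
[0.0054, -0.0, 0.0548, -0.0]
[ 0.4695 -0.2036  0.1795]
[0.0184, -0.0, 0.021, -0.0]
[ 0.4589 -0.2054  0.1632]
[0.018, -0.0, 0.0272, -0.0]
[ 0.4506 -0.2068  0.1453]
[0.014, -0.0, 0.0297, -0.0]
[ 0.4448 -0.2077  0.1263]
[0.0098, -0.0, 0.0316, -0.0]
[ 0.4424 -0.2081  0.1133]
[0.0041, -0.0, 0.0218, -0.0]
[ 0.4412 -0.2083  0.1   ]
[0.002, -0.0, 0.0221, -0.0]
[ 0.4411 -0.2083  0.096 ]
[0.0002, -0.0, 0.0067, -0.0]
```

>>> move_arm(
  targets=[
    [[0,-0.008,-0.04,0.01,-0.15],[0,-0.008,-0.04,0.01,-0.15],[0,-0.007,-0.04,0.01,-0.15],[0,0,0,0.022,0],[0,0,0,0,0]],
  ],
)

```text
time: 2.18
tool_pos: [0.4822, -0.1988, 0.2216]
tool_rot: [-0.002, -0.081, 0.997, 0.002]
contact_force: [-1.3, 0.8, -1.3]
gripper_width: 0.002
grasp_force: 0.0
```

>>> move_arm(
  targets=[
    [[0,0.003,0,0.027,0],[0,0.003,0,0.027,0],[0,0.009,0,0.011,0],[0,0.009,0,0.011,0],[0,0.009,0,0.014,0]],
  ],
)

```text
time: 2.6
tool_pos: [0.4639, -0.2016, 0.1714]
tool_rot: [0.0, -0.082, 0.997, -0.0]
contact_force: [1.0, 0.5, 0.9]
gripper_width: 0.002
grasp_force: 0.3
```

>>> move_arm(
  targets=[
    [[0,0.009,0,0.014,0],[0,0.007,0,0.015,0],[0,0.007,0,0.015,0],[0,0.005,0,0.016,0],[0,0.005,0,0.016,0]],
  ],
)

```text
time: 3.02
tool_pos: [0.4443, -0.2054, 0.1247]
tool_rot: [0.0, -0.082, 0.997, -0.0]
contact_force: [0.1, -0.2, 0.8]
gripper_width: 0.001
grasp_force: 0.2
```

>>> move_arm(
  targets=[
    [[0,0.002,0,0.011,0],[0,0.002,0,0.011,0],[0,0.001,0,0.011,0],[0,0.001,0,0.011,0],[0,0,0,0,0]],
  ],
)

```text
time: 3.43
tool_pos: [0.4418, -0.2063, 0.1001]
tool_rot: [0.0, -0.082, 0.997, -0.0]
contact_force: [1.1, 0.4, 0.3]
gripper_width: -0.002
grasp_force: 0.0
```

```bash
python3 - <<'E'
from h import *
s=state();print(yaw(),s["tool_pos"],s["time"],s["contact_force"])
a=snap("scene","s1")[230:380,330:490];b=snap("top","t1")[160:270,410:525]
a=cv2.resize(a,(400,375),interpolation=cv2.INTER_CUBIC);b=cv2.resize(b,(392,375),interpolation=cv2.INTER_CUBIC)
cv2.imwrite("pics/c1.png",np.hstack([a,b])[:,:,::-1])
E
```

```text
99.3990007746206 [ 0.44182944 -0.20632035  0.10010962] 3.4333 [1.09992099 0.41301689 0.32524609]
```

View pics/c1.png

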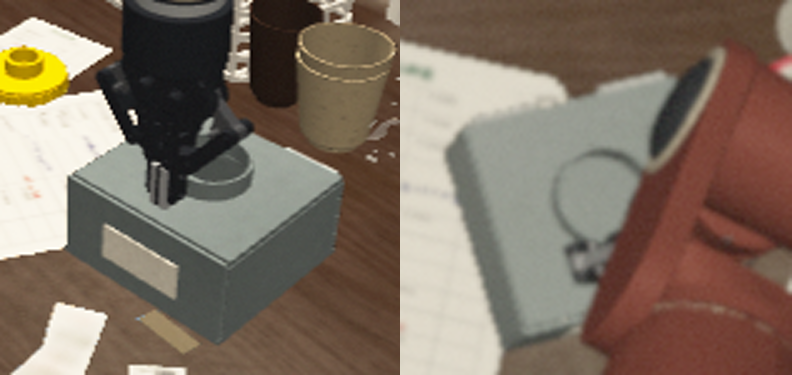

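The flap is down or nearly so: in the scene crop its edge lies along the rim. I'll press until there is a clear contact force.

>>> move_arm(
  targets=[
    [[0,0,0,0.003,0],[0,0,0,0.003,0],[0,0,0,0.002,0],[0,0,0,0,0],[0,0,0,0,0]],
  ],
)

```text
time: 3.95
tool_pos: [0.4421, -0.2065, 0.0995]
tool_rot: [-0.0, -0.082, 0.997, -0.0]
contact_force: [-12.8, 8.3, 31.0]
gripper_width: -0.001
grasp_force: 15.3
```

```bash
python3 - <<'E'
from h import *
y=yaw();plan(np.array([.4421,-.2065,.19]),[.532,.225,.17],y,y,11)
E
```

```text
[-0.0241, 0.0623, 0.003, -0.0]
[-0.0241, 0.0623, 0.003, -0.0]
[-0.0241, 0.0623, 0.003, -0.0]
[-0.0241, 0.0623, 0.003, -0.0]
[-0.0241, 0.0623, 0.003, -0.0]
[-0.0241, 0.0623, 0.003, -0.0]
[-0.0241, 0.0623, 0.003, -0.0]
[-0.0241, 0.0623, 0.003, -0.0]
[-0.0241, 0.0623, 0.003, -0.0]
[-0.0241, 0.0623, 0.003, -0.0]
[-0.0241, 0.0623, 0.003, -0.0]
```

>>> move_arm(
  targets=[
    [[0,0,0,-0.04,0],[0,0,0,-0.06,0],[0,0,0,-0.06,0],[60,0,0,0,0],[60,0,0,0,0]],
  ],
)

```text
time: 4.37
tool_pos: [0.4426, -0.2068, 0.1931]
tool_rot: [0.002, -0.082, 0.997, -0.002]
contact_force: [-0.6, -0.5, -0.2]
gripper_width: 0.274
grasp_force: 0.0
```

>>> move_arm(
  targets=[
    [[60,-0.024,0.062,0.003,0],[60,-0.024,0.062,0.003,0],[60,-0.024,0.062,0.003,0],[60,-0.024,0.062,0.003,0],[60,-0.024,0.062,0.003,0]],
  ],
)

```text
time: 4.78
tool_pos: [0.4807, -0.0087, 0.179]
tool_rot: [-0.001, -0.082, 0.997, 0.0]
contact_force: [1.8, -0.2, 0.3]
gripper_width: 0.6
grasp_force: 0.0
```

>>> move_arm(
  targets=[
    [[60,-0.024,0.062,0.003,0],[60,-0.024,0.062,0.003,0],[60,-0.024,0.062,0.003,0],[60,-0.024,0.062,0.003,0],[60,-0.024,0.062,0.003,0]],
  ],
)

```text
time: 5.2
tool_pos: [0.5213, 0.1866, 0.1697]
tool_rot: [-0.002, -0.082, 0.997, -0.0]
contact_force: [0.5, -0.1, 0.5]
gripper_width: 0.602
grasp_force: 0.0
```

>>> move_arm(
  targets=[
    [[60,-0.024,0.062,0.003,0],[60,0,0,0,0],[60,0,0,0,0]],
  ],
)

```text
time: 5.45
tool_pos: [0.5293, 0.2253, 0.1677]
tool_rot: [-0.002, -0.084, 0.996, -0.0]
contact_force: [-0.7, 0.7, 0.7]
gripper_width: 0.599
grasp_force: 0.0
```

```bash
python3 - <<'E'
from h import *
s=state();print(yaw(),s["tool_pos"],s["time"],s["contact_force"])
a=snap("scene","s2");b=snap("top","t2")
A=cv2.resize(a[150:260,260:370],(400,400),interpolation=cv2.INTER_CUBIC);B=cv2.resize(b[165:265,415:515],(400,400),interpolation=cv2.INTER_CUBIC)
C=cv2.resize(a[235:370,345:480],(400,200*2),interpolation=cv2.INTER_CUBIC)
D=np.hstack([A,B]);cv2.imwrite("pics/c2.png",D[:,:,::-1]); cv2.imwrite("pics/c2b.png",C[:,:,::-1])
E
```

```text
99.60310180375201 [0.52926497 0.22527109 0.16765779] 5.45 [-0.7286738   0.70345477  0.65634423]
```

View pics/c2.png

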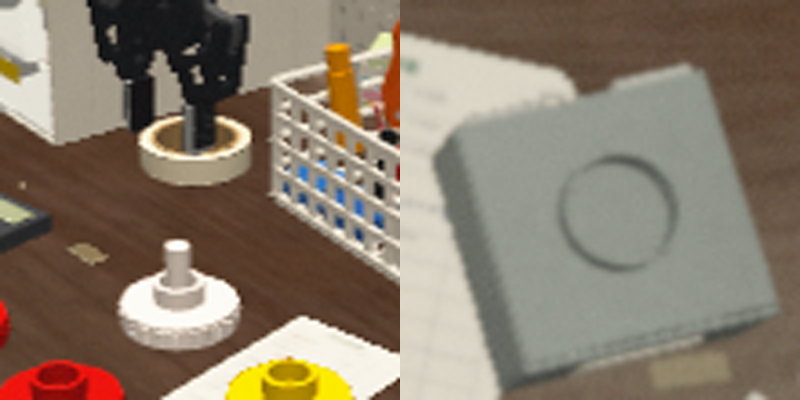

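View pics/c2b.png

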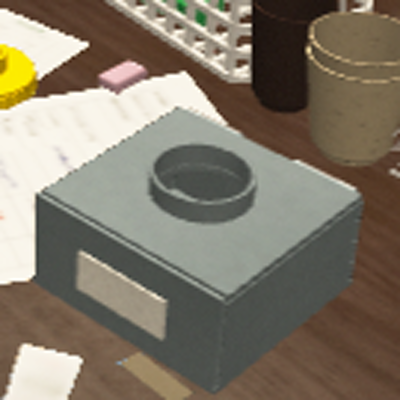

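The scene crop shows the knob top near (308.3,216.5), which fits (0.532,0.225). The top is shut. The mouth's rim is centred near (469.3,217.8) in the top view and (413.2,294.8) in the scene view.

```bash
python3 - <<'E'
from h import *
print("mouth",plane("top",469.25,217.75,.091).round(4),plane("scene",413.2,294.8,.091).round(4),two("top",(469.25,217.75),"scene",(413.2,294.8)))
print(proj("scene",[.491,-.200,.091]),proj("top",[.491,-.200,.091]))
# plate corners in top crop / scene crop -> centre check at z=.075
T=lambda x,y:(415+(x-400)/4-.375,165+y/4-.375);S=lambda x,y:(345+x/2.963-.33,235+y/2.963-.33)
for n,p,z in(("top",T(460,143),.075),("top",T(703,75),.075),("top",T(778,305),.075),("top",T(528,375),.075),("scene",S(37,194),.075),("scene",S(224,297),.075),("scene",S(361,190),.075),("scene",S(180,107),.075)):print(n,plane(n,*p,z).round(4))
s=state();y=yaw();plan(s["tool_pos"],[.532,.225,.068],99.5,99.5,6)
E
```

```text
mouth [ 0.4866 -0.1954  0.091 ] [ 0.4861 -0.2037  0.091 ] (array([ 0.48936609, -0.19820233,  0.08574116]), np.float64(0.003712955357011789))
[413.75496434 292.98837622] [471.0093821  215.69453982]
top [ 0.5383 -0.1155  0.075 ]
top [ 0.5675 -0.2609  0.075 ]
top [ 0.4293 -0.2829  0.075 ]
top [ 0.4009 -0.1365  0.075 ]
scene [ 0.4038 -0.1383  0.075 ]
scene [ 0.4296 -0.282   0.075 ]
scene [ 0.5757 -0.2567  0.075 ]
scene [ 0.5491 -0.1162  0.075 ]
[-0.0007, 0.0004, 0.0279, -0.0]
[-0.0007, 0.0004, 0.0279, -0.0]
[-0.0007, 0.0004, 0.0279, -0.0]
[-0.0007, 0.0004, 0.0279, -0.0]
[-0.0007, 0.0004, 0.0279, -0.0]
[-0.0007, 0.0004, 0.0279, -0.0]
```

>>> move_arm(
  targets=[
    [[60,-0.002,0,0.03,0],[60,-0.002,0,0.03,0],[60,0,0,0.03,0],[60,0,0,0.03,0],[60,0,0,0.03,0]],
  ],
)

```text
time: 5.97
tool_pos: [0.5326, 0.2223, 0.0792]
tool_rot: [-0.0, -0.081, 0.997, -0.0]
contact_force: [-0.5, -0.1, 0.3]
gripper_width: 0.602
grasp_force: 0.0
```

>>> move_arm(
  targets=[
    [[60,0,0,0.016,0],[60,0,0,0,0],[0,0,0,0,0],[0,0,0,0,0],[0,0,0,0,0]],
  ],
)

```text
time: 6.38
tool_pos: [0.534, 0.2243, 0.0726]
tool_rot: [0.001, -0.082, 0.997, 0.0]
contact_force: [-1.7, 2.2, 6.0]
gripper_width: 0.187
grasp_force: 50.9
```

>>> move_arm(
  targets=[
    [[0,0,0,0,0],[0,0,0,0,0],[0,0,0,0,0]],
  ],
)

```text
time: 6.63
tool_pos: [0.534, 0.2245, 0.0726]
tool_rot: [0.001, -0.082, 0.997, 0.0]
contact_force: [-0.4, 0.0, 6.8]
gripper_width: 0.183
grasp_force: 59.0
```

>>> move_arm(
  targets=[
    [[0,0,0,-0.01,0],[0,0,0,-0.02,0],[0,0,0,-0.03,0],[0,0,0,-0.03,0],[0,0,0,0,0]],
  ],
)

```text
time: 7.05
tool_pos: [0.5351, 0.2248, 0.1293]
tool_rot: [0.003, -0.082, 0.997, 0.001]
contact_force: [1.0, 0.9, -1.4]
gripper_width: 0.181
grasp_force: 58.9
```

```bash
python3 - <<'E'
from h import *
s=state();print(yaw(),s["tool_pos"],s["time"],s["contact_force"],s["ft_torque"])
a=snap("scene","s3")
A=cv2.resize(a[130:280,235:385],(600,600),interpolation=cv2.INTER_CUBIC);cv2.imwrite("pics/c3.png",A[:,:,::-1])
E
```

```text
99.40438213386916 [0.53509226 0.22477553 0.12928592] 7.05 [ 0.95963949  0.89815692 -1.43418367] [ 0.06386259 -0.10538698  0.02360527]
```

View pics/c3.png

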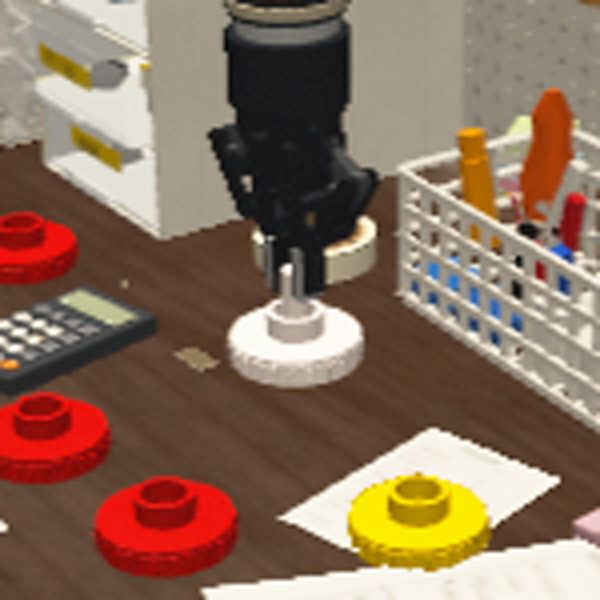

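The pair is held level and nested, with its disc near (296,340) in the crop. I'll raise it and carry it over to the mouth.

```bash
python3 - <<'E'
from h import *
plan(np.array([.535,.2248,.2]),[.488,-.199,.2],99.5,99.5,15)
E
```

```text
[0.0129, -0.0456, -0.0, -0.0]
[0.0129, -0.0456, -0.0, -0.0]
[0.0129, -0.0456, -0.0, -0.0]
[0.0129, -0.0456, -0.0, -0.0]
[0.0129, -0.0456, -0.0, -0.0]
[0.0129, -0.0456, -0.0, -0.0]
[0.0129, -0.0456, -0.0, -0.0]
[0.0129, -0.0456, -0.0, -0.0]
[0.0129, -0.0456, -0.0, -0.0]
[0.0129, -0.0456, -0.0, -0.0]
[0.0129, -0.0456, -0.0, -0.0]
[0.0129, -0.0456, -0.0, -0.0]
[0.0129, -0.0456, -0.0, -0.0]
[0.0129, -0.0456, -0.0, -0.0]
[0.0129, -0.0456, -0.0, -0.0]
```

>>> move_arm(
  targets=[
    [[0,0,0,-0.02,0],[0,0,0,-0.04,0],[0,0,0,-0.04,0],[0,0,0,-0.02,0],[0,0,0,0,0]],
  ],
)

```text
time: 7.52
tool_pos: [0.5345, 0.2246, 0.2003]
tool_rot: [0.003, -0.082, 0.997, 0.001]
contact_force: [0.6, 0.3, -1.9]
gripper_width: 0.182
grasp_force: 58.9
```

>>> move_arm(
  targets=[
    [[0,0.006,-0.02,0,0],[0,0.013,-0.046,0,0],[0,0.013,-0.046,0,0],[0,0.013,-0.046,0,0],[0,0.013,-0.046,0,0]],
  ],
)

```text
time: 7.93
tool_pos: [0.5166, 0.0959, 0.1941]
tool_rot: [-0.002, -0.082, 0.997, -0.0]
contact_force: [0.3, -0.3, -3.0]
gripper_width: 0.181
grasp_force: 58.9
```

>>> move_arm(
  targets=[
    [[0,0.013,-0.046,0,0],[0,0.013,-0.046,0,0],[0,0.013,-0.046,0,0],[0,0.013,-0.046,0,0],[0,0.013,-0.046,0,0]],
  ],
)

```text
time: 8.35
tool_pos: [0.5006, -0.0464, 0.1942]
tool_rot: [-0.002, -0.082, 0.997, 0.001]
contact_force: [0.6, 0.2, -2.3]
gripper_width: 0.182
grasp_force: 58.9
```

>>> move_arm(
  targets=[
    [[0,0.013,-0.046,0,0],[0,0.013,-0.046,0,0],[0,0.013,-0.046,0,0],[0,0.013,-0.046,0,0],[0,0.006,-0.025,0,0]],
  ],
)

```text
time: 8.77
tool_pos: [0.4865, -0.1767, 0.1943]
tool_rot: [-0.002, -0.081, 0.997, 0.0]
contact_force: [0.3, 0.1, -3.2]
gripper_width: 0.18
grasp_force: 59.0
```

>>> move_arm(
  targets=[
    [[0,0,0,0,0],[0,0,0,0,0],[0,0,0,0,0]],
  ],
)

```text
time: 9.02
tool_pos: [0.4878, -0.1736, 0.1952]
tool_rot: [-0.001, -0.082, 0.997, 0.001]
contact_force: [-0.8, -0.7, -2.2]
gripper_width: 0.181
grasp_force: 59.0
```

```bash
python3 - <<'E'
from h import *
s=state();print(yaw(),s["tool_pos"],s["time"],s["contact_force"])
a=snap("scene","s4");b=snap("top","t4")
A=cv2.resize(a[215:345,345:475],(520,520),interpolation=cv2.INTER_CUBIC);cv2.imwrite("pics/c4.png",A[:,:,::-1])
h=cv2.cvtColor(a,cv2.COLOR_RGB2HSV);m=((h[...,1]<50)&(h[...,2]>140)).astype(np.uint8);m[:,:380]=0;m[:,460:]=0;m[:220]=0;m[300:]=0
k,l,st,ce=cv2.connectedComponentsWithStats(m)
for i in range(1,k):
    if st[i][4]>30:print(st[i],ce[i])
E
```

```text
99.38849788951917 [ 0.48776103 -0.17358546  0.19519853] 9.0167 [-0.84327798 -0.74735436 -2.16726847]
[380 220  15  24 198] [386.27777778 231.58080808]
[433 220  27  14 196] [449.63265306 224.45408163]
[ 380  234   80   66 2206] [408.82728921 273.42248413]
```

View pics/c4.png

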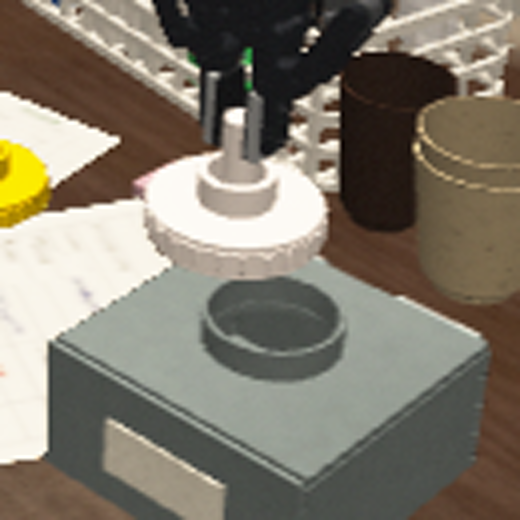

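The lid pair hangs above the mouth and still short of it: the disc centre is near (404,266) in the full frame, the mouth rim near (413,294). I'll compare this with the tool pose and check the top view numerically.

```bash
python3 - <<'E'
from h import *
p=np.array([.4878,-.1736]);zo=.1952-.0726
for z in(.021,.037,.065):print(z,proj("scene",[*p,zo+z]),proj("top",[*p,zo+z]))
print("lid disc top",plane("scene",403.6,265.9,zo+.021),"mouth",plane("scene",413.0,294.1,.091),plane("top",469.25,217.75,.091))
b=cv2.imread("pics/t4.png");cv2.imwrite("pics/c5.png",cv2.resize(b[150:270,400:530],(650,600),interpolation=cv2.INTER_CUBIC))
E
```

```text
0.021 [404.66548724 263.96551029] [466.25900123 212.17416262]
0.037 [405.20721035 256.69626599] [468.40449901 210.3014025 ]
0.065 [406.17595331 243.69695088] [472.30459859 206.89708719]
lid disc top [ 0.48154764 -0.17744275  0.1436    ] mouth [ 0.48733268 -0.20180062  0.091     ] [ 0.48658471 -0.19536697  0.091     ]
```

View pics/c5.png

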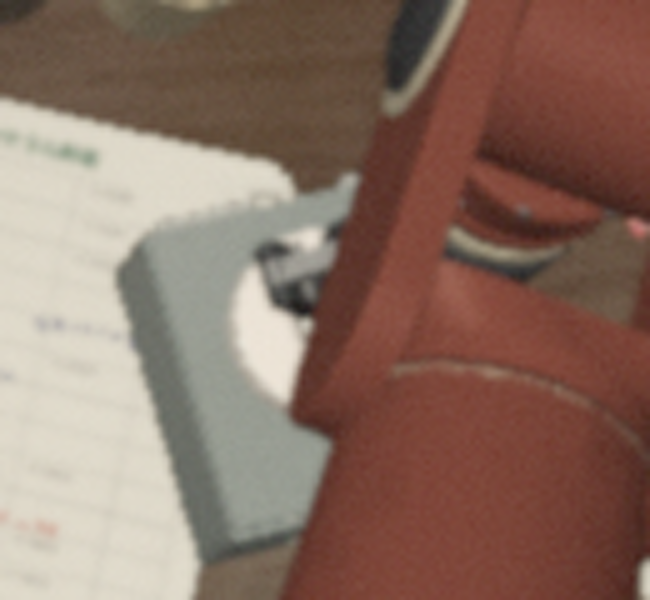

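The top view shows part of the white disc, with its left limb at (230,330) in the crop; the arm hides the rest. I'll fit a circle to the visible limb.

```bash
python3 - <<'E'
from h import *
from scipy.optimize import least_squares
zo=.1952-.0726
b=cv2.imread("pics/t4.png");h=cv2.cvtColor(b,cv2.COLOR_BGR2HSV)
m=((h[...,1]<60)&(h[...,2]>165)).astype(np.uint8)
m[:,:443]=0;m[:,475:]=0;m[:195]=0;m[235:]=0
pts=[]
for v in range(203,231):   # left limb, subpixel at half level in grey
    g=b[v,440:470].mean(1); i=np.argmax(g>165)
    if i>0: u=440+i-1+(165-g[i-1])/(g[i]-g[i-1]); pts.append((u,v))
P=np.array([plane("top",u,v,zo+.019)[:2] for u,v in pts])
print(np.c_[pts,P].round(3)[::3])
r=least_squares(lambda c:np.hypot(*(P-c).T)-.042,[.48,-.174],loss="soft_l1",f_scale=.001)
print("lid top-view",r.x,np.abs(r.fun).mean())
# scene disc: left and right limbs
a=cv2.imread("pics/s4.png")
for v in range(258,276,2):
    g=a[v,372:440].mean(1);w=np.where(g>165)[0];print(v,372+w.min(),372+w.max(),end="; ")
E
```

```text
[[ 4.48444e+02  2.03000e+02  5.12000e-01 -1.39000e-01]
 [ 4.46641e+02  2.06000e+02  5.05000e-01 -1.34000e-01]
 [ 4.45365e+02  2.09000e+02  4.99000e-01 -1.30000e-01]
 [ 4.45029e+02  2.12000e+02  4.92000e-01 -1.29000e-01]
 [ 4.45100e+02  2.15000e+02  4.86000e-01 -1.28000e-01]
 [ 4.45449e+02  2.18000e+02  4.79000e-01 -1.28000e-01]
 [ 4.46647e+02  2.21000e+02  4.72000e-01 -1.29000e-01]
 [ 4.48400e+02  2.24000e+02  4.65000e-01 -1.32000e-01]
 [ 4.50394e+02  2.27000e+02  4.58000e-01 -1.36000e-01]
 [ 4.54852e+02  2.30000e+02  4.51000e-01 -1.44000e-01]]
lid top-view [ 0.48386764 -0.16964996] 0.0002262042208851229
258 382 428; 260 379 428; 262 381 424; 264 379 425; 266 372 426; 268 372 425; 270 372 426; 272 372 425; 274 372 423;
```

>>> move_arm(
  targets=[
    [[0,0,-0.022,0,0],[0,0,-0.021,0,0],[0,0,0,0.02,0],[0,0,0,0.02,0],[0,0,0,0,0]],
  ],
)

```text
time: 9.53
tool_pos: [0.491, -0.1987, 0.1687]
tool_rot: [-0.003, -0.082, 0.997, 0.002]
contact_force: [-0.6, -0.2, -3.9]
gripper_width: 0.187
grasp_force: 59.1
```

>>> move_arm(
  targets=[
    [[0,0,0,0,0],[0,0,0,0,0]],
  ],
)

```text
time: 9.7
tool_pos: [0.4927, -0.1993, 0.1722]
tool_rot: [-0.0, -0.082, 0.997, 0.0]
contact_force: [-0.4, -0.5, -3.0]
gripper_width: 0.178
grasp_force: 59.1
```

```bash
python3 - <<'E'
from h import *
from scipy.optimize import least_squares
s=state();p=s["tool_pos"];print(yaw(),p,s["time"],s["contact_force"])
zo=p[2]-.0726
a=snap("scene","s6");b=snap("top","t6")[:,:,::-1]
pts=[]
for v in range(203,236):
    g=b[v,445:475].mean(1); i=np.argmax(g>165)
    if i>0: pts.append((445+i-1+(165-g[i-1])/(g[i]-g[i-1]),v))
P=np.array([plane("top",u,v,zo+.019)[:2] for u,v in pts])
r=least_squares(lambda c:np.hypot(*(P-c).T)-.042,[.488,-.198],loss="soft_l1",f_scale=.001)
print("lid top-view",r.x,np.abs(r.fun).mean(),len(pts))
A=cv2.resize(a[220:345,350:475],(750,750)[:1]+(600,),interpolation=cv2.INTER_CUBIC);A=cv2.resize(a[230:330,360:460],(600,600),interpolation=cv2.INTER_CUBIC);cv2.imwrite("pics/c6.png",A[:,:,::-1])
E
```

```text
99.41059527322008 [ 0.49267314 -0.19929759  0.17222621] 9.7 [-0.42263103 -0.52513059 -2.95877034]
lid top-view [ 0.48939236 -0.19755394] 0.0002658419997282728 27
```

View pics/c6.png

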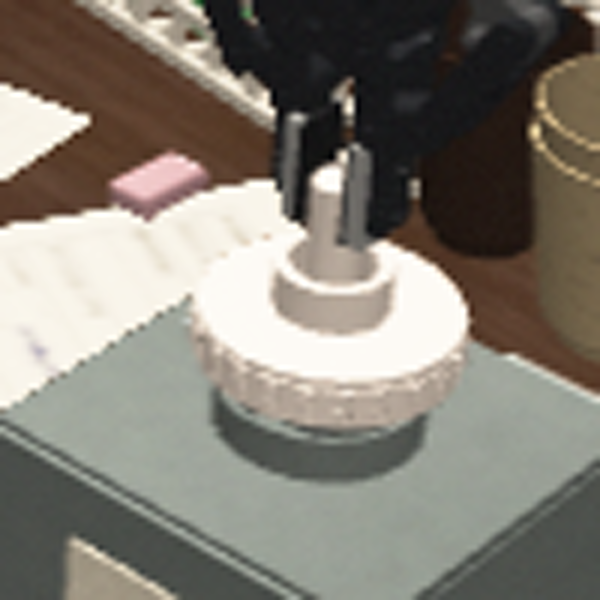

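The lid sits just above the neck. In the crop the disc centre is at x≈330 and the neck at about 320 (324 expected for alignment), so the lid is 1–2 mm too far right. That agrees with the top-view offset.

```bash
python3 - <<'E'
from h import *
zo=.1722-.0726
print(plane("scene",360+330/6-.4,230+315/6-.4,zo+.021), plane("scene",360+334/6-.4,230+(270)/6-.4,zo+.037))
# neck in t2 (arm away): dark/bright radial edges -> fit
from scipy.optimize import least_squares
b=cv2.imread("pics/t2.png");g=cv2.GaussianBlur(cv2.cvtColor(b,cv2.COLOR_BGR2GRAY).astype(np.float32),(0,0),.7)
m=(g<np.median(g[200:230,458:480])-14).astype(np.uint8);m[:,:452]=0;m[:,488:]=0;m[:201]=0;m[236:]=0
k,l,st,ce=cv2.connectedComponentsWithStats(m);i=1+np.argmax(st[1:,4]);print(st[i])
ys,xs=np.where(l==i);(c,ax,_)=cv2.fitEllipse(cv2.convexHull(np.c_[xs,ys].astype(np.float32)));print(c,ax,plane("top",*c,.085))
for z,r in((.091,.034),(.075,.034),(.091,.031)):
    q=np.array([proj("top",[.487+r*np.cos(t),-.197+r*np.sin(t),z]) for t in np.linspace(0,6.28,40)]);print(z,r,q.min(0),q.max(0))
E
```

```text
[ 0.48563984 -0.20482253  0.1206    ] [ 0.48634273 -0.20419242  0.1366    ]
[462 203  23  23 130]
(471.8576965332031, 215.2940673828125) (23.116127014160156, 27.27227020263672) [ 0.49311819 -0.20402388  0.085     ]
0.091 0.034 [454.843432   203.00161907] [485.03114819 232.24058073]
0.075 0.034 [452.99048088 204.85423753] [482.78909367 233.73747788]
0.091 0.031 [456.17532962 204.27551285] [483.69885157 230.93438092]
```

>>> move_arm(
  targets=[
    [[0,0.0005,0.002,0.005,0],[0,0,0,0.005,0],[0,0,0,0.005,0],[0,0,0,0.005,0],[0,0,0,0,0]],
  ],
)

```text
time: 10.22
tool_pos: [0.492, -0.1982, 0.1599]
tool_rot: [-0.001, -0.082, 0.997, 0.0]
contact_force: [0.2, 0.1, -3.4]
gripper_width: 0.18
grasp_force: 59.1
```

>>> move_arm(
  targets=[
    [[0,0,0,0,0],[0,0,0,0,0]],
  ],
)

```text
time: 10.38
tool_pos: [0.4925, -0.1986, 0.1609]
tool_rot: [0.0, -0.082, 0.997, 0.0]
contact_force: [-0.4, 1.3, -2.9]
gripper_width: 0.179
grasp_force: 59.1
```

>>> move_arm(
  targets=[
    [[0,0,0,0.004,0],[0,0,0,0.004,0],[0,0,0,0.003,0],[0,0,0,0,0],[0,0,0,0,0]],
  ],
)

```text
time: 10.8
tool_pos: [0.4923, -0.1985, 0.154]
tool_rot: [-0.0, -0.082, 0.997, 0.0]
contact_force: [0.4, -0.1, -2.1]
gripper_width: 0.183
grasp_force: 59.1
```

>>> move_arm(
  targets=[
    [[0,0,0,0.003,0],[0,0,0,0.002,0],[0,0,0,0,0],[0,0,0,0,0]],
  ],
)

```text
time: 11.13
tool_pos: [0.4926, -0.1986, 0.1517]
tool_rot: [0.0, -0.082, 0.997, -0.0]
contact_force: [-0.4, 0.3, -0.4]
gripper_width: 0.181
grasp_force: 59.4
```

>>> move_arm(
  targets=[
    [[0,0,0,0.001,0],[0,0,0,0,0],[30,0,0,0,0],[65,0,0,0,0],[65,0,0,0,0]],
  ],
)

```text
time: 11.55
tool_pos: [0.4926, -0.1987, 0.1506]
tool_rot: [0.0, -0.082, 0.997, -0.0]
contact_force: [0.4, 1.6, -0.2]
gripper_width: 0.574
grasp_force: 0.0
```

>>> move_arm(
  targets=[
    [[65,0,0,0,0],[65,0,0,0,0],[65,0,0,0,0],[65,0,0,0,0],[65,0,0,0,0]],
  ],
)

```text
time: 11.97
tool_pos: [0.4925, -0.1986, 0.1507]
tool_rot: [-0.0, -0.082, 0.997, 0.0]
contact_force: [-0.2, -0.2, -0.8]
gripper_width: 0.652
grasp_force: 0.0
```

```bash
python3 - <<'E'
from h import *
from scipy.optimize import least_squares
s=state();print(s["tool_pos"],s["time"],s["contact_force"],s["gripper_width"])
a=snap("scene","s7")[:,:,::-1];b=snap("top","t7")[:,:,::-1]
pts=[]
for v in range(203,236):
    g=b[v,445:475].mean(1); i=np.argmax(g>165)
    if i>0: pts.append((445+i-1+(165-g[i-1])/(g[i]-g[i-1]),v))
P=np.array([plane("top",u,v,.079+.019)[:2] for u,v in pts])
r=least_squares(lambda c:np.hypot(*(P-c).T)-.042,[.488,-.198],loss="soft_l1",f_scale=.001)
print("lid top-view",r.x,np.abs(r.fun).mean(),len(pts))
h=cv2.cvtColor(a,cv2.COLOR_BGR2HSV);m=((h[...,2]>140)&(h[...,1]<60)).astype(np.uint8);m[:,:385]=0;m[:,445:]=0;m[:250]=0;m[:285,:391]=0
k,l,st,ce=cv2.connectedComponentsWithStats(m)
for i in range(1,k):
    if st[i][4]>40:print(st[i],ce[i])
for z in(.082,.1):
    q=np.array([proj("scene",[.4885+.042*np.cos(t),-.199+.042*np.sin(t),z]) for t in np.linspace(0,6.28,60)]);print(z,q.min(0),q.max(0))
print(proj("scene",[.4885,-.199,.144]))
E
```

```text
[ 0.49246774 -0.19855885  0.15068547] 11.9667 [-0.17400733 -0.19431378 -0.8075321 ] 0.6518478999647286
lid top-view [ 0.48860782 -0.19607318] 0.0007280169103820712 24
[407 250  19  13 124] [416.83870968 255.09677419]
[ 385  260   60   74 2974] [413.45931406 298.9398117 ]
[385 327  16  22 216] [392.30092593 337.84259259]
[385 376  20  12 212] [394.56132075 381.30660377]
[ 385  385   60   95 3490] [422.3        431.75587393]
0.082 [389.83154112 284.52995038] [434.60512446 310.57951088]
0.1 [390.30335566 276.90358273] [435.47488393 302.59195205]
[414.43534284 269.60443416]
```

```bash
python3 - <<'E'
from h import *
a=cv2.imread("pics/s7.png").mean(2)
for u in(400,406,412,418,424): print(u,a[296:318,u].astype(int))
q=np.array([proj("scene",[.4885+.042*np.cos(t),-.199+.042*np.sin(t),.082]) for t in np.linspace(0,6.28,400)])
for u in(400,406,412,418,424): print(u,q[np.abs(q[:,0]-u)<.6,1].max())
for v in (290,294,298): g=a[v,380:446];print(v,380+np.where(g>160)[0][[0,-1]])
E
```

```text
400 [250 249 247 175 192 149 150 148 154 155 157 156 162 160 159 162 162 161
 159 159 159 158]
406 [249 249 249 249 249 184 195 174 163 161 162 161 169 160 158 157 157 159
 158 155 157 154]
412 [249 249 249 249 249 249 210 193 196 167 167 168 168 165 146 157 157 157
 157 156 155 158]
418 [249 249 249 249 249 249 234 169 220 170 167 169 168 169 157 157 157 157
 159 159 154 156]
424 [249 249 249 249 249 246 173 203 166 167 167 166 166 157 154 156 156 154
 154 154 153 152]
400 307.5485911678642
406 309.53761532945083
412 310.48699128800047
418 310.5276877244794
424 309.59252952838784
290 [380 445]
294 [380 445]
298 [380 436]
```

The lid is seated and level: the disc's front edge is at the predicted row, within 0.6 px. Next I'll grip the collar.

>>> move_arm(
  targets=[
    [[65,0.005,0,0.01,0],[65,0,0,0.01,0],[65,0,0,0.01,0],[65,0,0,0.006,0],[65,0,0,0,0]],
  ],
)

```text
time: 12.48
tool_pos: [0.4886, -0.1986, 0.1274]
tool_rot: [-0.001, -0.082, 0.997, 0.001]
contact_force: [-0.5, -0.4, -0.0]
gripper_width: 0.651
grasp_force: 0.0
```

>>> move_arm(
  targets=[
    [[65,0,0,0,0],[65,0,0,0,0]],
  ],
)

```text
time: 12.65
tool_pos: [0.4896, -0.1991, 0.1292]
tool_rot: [0.0, -0.082, 0.997, -0.0]
contact_force: [-0.6, -0.2, 0.6]
gripper_width: 0.648
grasp_force: 0.0
```

>>> move_arm(
  targets=[
    [[65,0,0,0.002,0],[65,0,0,0,0],[0,0,0,0,0],[0,0,0,0,0],[0,0,0,0,0]],
  ],
)

```text
time: 13.07
tool_pos: [0.4899, -0.1993, 0.1287]
tool_rot: [0.0, -0.082, 0.997, -0.0]
contact_force: [-0.9, 0.0, 3.3]
gripper_width: 0.414
grasp_force: 59.5
```

>>> move_arm(
  targets=[
    [[0,0,0,0,0],[0,0,0,0,0],[0,0,0,0,0]],
  ],
)

```text
time: 13.32
tool_pos: [0.4899, -0.1993, 0.1287]
tool_rot: [0.0, -0.082, 0.997, -0.0]
contact_force: [-2.3, 0.4, 5.7]
gripper_width: 0.417
grasp_force: 59.6
```

>>> move_arm(
  targets=[
    [[0,0,0,-0.005,0],[0,0,0,-0.005,0],[0,0,0,-0.005,0],[0,0,0,-0.005,0],[0,0,0,0,0]],
  ],
)

```text
time: 13.73
tool_pos: [0.4898, -0.1992, 0.1405]
tool_rot: [0.0, -0.082, 0.997, -0.0]
contact_force: [0.3, -0.8, 0.1]
gripper_width: 0.418
grasp_force: 59.9
```

>>> move_arm(
  targets=[
    [[0,0,0,-0.02,0],[0,0,0,-0.03,0],[0,0,0,-0.03,0],[0,0,0,-0.03,0],[0,0,0,-0.03,0]],
  ],
)

```text
time: 14.15
tool_pos: [0.4894, -0.199, 0.2255]
tool_rot: [0.0, -0.082, 0.997, -0.0]
contact_force: [0.2, 0.3, -1.1]
gripper_width: 0.414
grasp_force: 60.1
```

>>> move_arm(
  targets=[
    [[0,0,0,-0.02,0],[0,0,0,-0.01,0],[0,0,0,0,0],[0,0,0,0,0],[0,0,0,0,0]],
  ],
)

```text
time: 14.57
tool_pos: [0.4889, -0.1987, 0.2405]
tool_rot: [-0.001, -0.082, 0.997, 0.001]
contact_force: [-0.1, -0.2, -0.5]
gripper_width: 0.412
grasp_force: 60.1
```

>>> move_arm(
  targets=[
    [[0,0,0,0,0],[0,0,0,0,0],[0,0,0,0,0]],
  ],
)

```text
time: 14.82
tool_pos: [0.4892, -0.1989, 0.241]
tool_rot: [-0.001, -0.082, 0.997, 0.0]
contact_force: [0.1, -0.5, -0.2]
gripper_width: 0.412
grasp_force: 60.1
```

```bash
python3 - <<'E'
from h import *
s=state();print(s["tool_pos"],s["time"],s["contact_force"],s["gripper_width"],s["grasp_force"])
a=snap("scene","s8").mean(2)
zo=s["tool_pos"][2]-.1287
print("knob top pred",proj("scene",[.4885,-.199,.144]),"flange",proj("scene",[.4885,-.199,.096]))
for v in range(262,312,4): print(v,(a[v,388:442:2]).astype(int))
c=[.4885,-.199];
for z in(.082,.1):
    q=np.array([proj("scene",[c[0]+.042*np.cos(t),c[1]+.042*np.sin(t),z+zo]) for t in np.linspace(0,6.28,99)]);print("outer",z,q.min(0),q.max(0))
for u in(402,408,414,420,426):
    g=a[215:275,u];w=np.where(g>150)[0];print(u,215+w)
E
```

```text
[ 0.4891908  -0.19887122  0.24099714] 14.8167 [ 0.06499552 -0.47844598 -0.24656308] 0.4124637334048789 60.07722929120064
knob top pred [414.43534284 269.60443416] flange [412.60296779 291.0151484 ]
262 [118 114 182 242 242 243 242 242 242 243 242 175  65  59  57  56  60 142
 153 147 150  21  23  24  23  23  25]
266 [238 237 237 241 236 228 240 242 242 242 242 242 238  94  71  65  63  59
  56  62  65  56  22  24  25  24  25]
270 [241 239 232 239 240 240 227 238 241 242 242 231 247 249 248 247 102  61
  62  61  56  56  51  23  22  23  25]
274 [231 240 241 235 237 219 165 163 166 167 165 157 151 164 168 163  75  63
  64  59  58  60  63  56  56  58  63]
278 [242 242 227 163 162 163 163 162 163 164 165 150 154 167 167 158 172 203
  98  64  64  66  62  63  64  61  62]
282 [162 162 160 162 163 190 249 249 249 249 247 141 158 167 167 178 249 249
 233 165 157  88  67  65  68  65  65]
286 [161 159 159 185 249 249 249 249 249 249 245 144 162 166 164 190 249 249
 249 249 249 209 162 160 154  84  64]
290 [161 160 160 212 249 249 249 249 249 249 242 150 163 167 161 220 249 249
 249 249 249 249 241
[... 797 characters left out ...]
44 245
 246 247 248 249 250 251 252 253 260 261 262 263 264 265 266 267 268 269
 270 271 272 273 274]
408 [227 228 229 230 231 238 239 240 241 242 243 244 245 246 247 248 249 250
 251 252 253 254 255 260 261 262 263 264 265 266 267 268 269 270 271 272
 273 274]
414 [218 223 224 225 226 227 228 229 230 231 232 233 234 235 236 237 238 239
 240 241 242 243 244 245 246 247 248 249 250 251 252 253 254 255 256 267
 268 269 270 271 272 273 274]
420 [217 218 219 220 221 222 225 226 227 228 229 230 231 232 233 234 235 236
 237 238 239 240 241 242 243 244 245 246 247 248 249 250 251 252 253 254
 255 256 257 258 259]
426 [241 242 243 244 245 246 247 248 249 250 251 252 253 254 255 256 258 259
 260 261]
```

The inner lid is seated with its knob at u≈414 as predicted, and the outer lid hangs about 115 mm above it. I'm handing the job in.

```bash
python3 -c "
from h import *
print(job.job_done())"
```

```text
the job is handed in; nothing more can be done
None
```

I handed the job in at about 15 s: the top is shut, the inner lid is seated in the mouth, and the gripper is holding the outer lid still about 115 mm above the inner lid's origin; the hand-in gave no verdict.

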